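# Check the lamp's stop, then hold the amber cell in the photometer beam

## Robot

A 6-joint arm with a two-finger parallel gripper is mounted at the origin on the work surface. World frame = base frame: x ahead of the robot, y to its left, z up, the work surface at z = 0. Lengths are in m, angles in rad, forces in N, time in s.
With the tool pointing down it reaches from about 0.35 to 0.975 m from the base axis. Payload 4.9 kg.
Tool frame: the origin (TCP) lies at the very end of the fingers, on their centre line; the grasp point (between the pads) lies ctrl.grip_point_offset behind it (ctrl.grip_point_offset is the distance from the TCP to the grasp point, in m); z points along the fingers, y is the direction in which the jaws open and shut (so a half turn about z gives the same grasp; the last joint's range is limited). The gripper opens to 85 mm and grips with 20 to 120 N. Pads are 22 mm wide; open, the fingers measure 114 mm over their backs; the gripper's body (76 mm by 85 mm) begins 54 mm behind the grasp point. The pads swing forward as they close: fully open they stand 13 mm farther back than shut.
Start: joints at [1.074, 0.053, 1.613, -0, 1.476, -0.119], TCP at [0.231, 0.581, 0.231] pointing down, gripper open.
Joint ranges: [-3.01, 3.01], [-1.01, 2.22], [0.06, 2.58], [-1.02, 4.17], [0.09, 2.62], [-3.14, 3.14]. Speed limits (rad/s): [2.57, 2.57, 3.14, 3.14, 3.14, 3.14].

## Interface

Orientations are given as a rotation vector (axis times angle).
In Python, from station import ctrl gives the robot as it stands. The module is installed in compiled form; this text tells all that it offers.
- The arm moves only by the shell command python3 -m creep 'ROWS' [FORCE]. ROWS is JSON, a list of rows, each a list of 5 numbers: the closure in counts, from 0 (fully open) to 255 (shut), then the shift along the tool's x, y, z in mm, then the turn about the tool's z in rad. A call has 1 to 12 rows; each row is the pose to reach, as a shift and turn from the pose commanded when the call began, along the tool's axes at that moment; what a row does not reach only later rows make up. A row lasts 1/12 s, in which the tool goes at most 41.7 mm and 7.16 degrees, less where a joint would pass 70% of its speed; a pose out of reach is approached as far as the arm can. A call with a gripper value outside its range is refused whole. The fingers move at their own pace and stop on an object; FORCE is the grip in N (left out, the last holds). Time passes only in rows, so rows that repeat a pose let the fingers close. It gives the time, the measured TCP pose, the force and the opening at its end, in the units of the state.
- ctrl.get_obs(): the state, without advancing time (a new reading comes with each control period).
- ctrl.get_image(name): name is "scene" or "top" or "wrist"; returns the picture (400x640x3 uint8, red, green, blue); there is no depth.
- ctrl.calibration(name): a dict with "fx", "fy", "cx", "cy" (pixels), "k1" (the pictures are not rectified: a ray, as slopes to the right and down, at radius r is drawn at 1 + k1 r^2 times it, then the intrinsics apply), "R" (3x3) and "t" (3): a world point X has camera coordinates R X + t. Camera axes: x right, y down, z forward; pixel columns grow to the right and rows downward; lengths in m; the calibration is good to about 2 mm. A picture is of the moment at which its call begins: read the wrist's pose just before it. calibration takes no time and is no camera call; for the wrist camera it gives the pose at the moment of the call.
- ctrl.finish_job(): hands the job in, once; it reports no verdict.
Trained networks look in the newest picture that a camera, given by its name, has taken for a name from the list of things; names that differ only in an ending like _2 or _b are one class to them, and where a whole thing is asked for, a point or a joint stands for the part that bears it (a point fixed in the world has none). Each returns a list of dicts, best first, with "conf" (0 to 1); they miss things now and then, are a little off and sometimes report something else, mostly with a low value. They report only what shows in the picture. A call takes as long as a camera call. They do not tell look-alikes from the thing itself.
- ctrl.boxes_of(camera, label): "rect" ([left, top, width, height] in pixels, round what is visible of it).
- ctrl.outline_of(camera, label): "mask" (400x640 bool, what is visible of it) and "rect" ([left, top, width, height] in pixels, round what is visible of it).
The state is a dict: "t": time; "q": joint angles; "dq": joint speeds; "effort": joint torques, N m; "tool_pos": TCP position; "tool_rot": TCP orientation; "contact_force": force on the tool from outside, world axes, zero at the start; "wrist_torque": the same for the moment, N m; "opening": finger opening in m.
Only numpy, scipy, OpenCV 4.12 (cv2) and the standard library are available. Lean on these libraries where they do the work, as an engineer would, in place of code of your own. Each camera call takes 0.05 s, during which the arm holds its last target. There are 200 camera calls.

## Task

Check the lamp's red mushroom stop first: push its head fully down and let it spring back up, then grip the head and twist it clockwise (seen from above) as far as it goes to reset it. Then lift the amber glass cell out of its dock, gripping it by its two white frosted faces only and never touching its clear amber faces with the fingers, and hold it upright in the open gap of the photometer so that the beam passes square through the middle of its clear faces, the cell touching nothing but the fingers. Finish while still holding it there, do not put it down; leave the blue cell and the other things on the bench where they are.

Things in the scene. Friction and masses are not known exactly. Their poses are not given: they have to be found in the camera images.
- stop_top (a point): top centre, on the turning axis, of the lamp stop's red mushroom head: round, 40 mm across, straight sides, 22 mm tall, top slightly domed with a white bar. Its stem (20 mm) rises from a fixed yellow box 70 x 70 x 55 mm; when up, the head's underside is 30 mm above the box (a black collar, 36 mm across, 6 mm high, rings the stem). z up. The point turns and sinks with the head.
- stop_press (a joint): how far the mushroom head is pressed down, in m: 0 up, 0.008 fully down. A spring brings it back up: about 2 N starts it, about 6 N holds it fully down.
- stop_turn (a joint): how far the mushroom head is twisted clockwise seen from above, in rad: 0 to 1.05 (its hard stop, reset). It starts near 0, turns with light friction (0.04 Nm) and stays where it is left; it does not spring back.
- amber_cell_mid (a point): centre, half-way up, of the loose amber glass cell: solid upright block, 65 g, 24 (x) x 20 (y) x 56 (z) mm. Faces across x are clear amber; faces across y (20 mm apart, 23 mm wide, full height) are white and frosted: grip these. It stands in a fixed grey dock, 56 x 52 mm, floor 12 mm above the bench, rim top 20 mm above the bench: its lowest 8 mm sit in the rim with 1.5 mm play.
- blue_cell_mid (a point): centre of the blue glass cell, the same shape in the other dock; to be left alone. Which of the two docks holds which cell varies.
- beam (a point): middle of the light beam (thin yellow line, not solid), 90 mm above the bench. x along the beam, lamp to detector; z up. Photometer, fixed: base plate 320 (x) x 80 x 12 mm, beige lamp and dark detector housings 76 mm wide, tops 115 mm above the bench, 140 mm apart; lens tubes 28 mm across leave an open gap of 124 mm along x.
- reagent: brown reagent bottle, 64 mm across, 140 mm tall, origin at the centre of its underside; leave alone.
- dropper: small clear bottle with a red cap, 34 mm across, 85 mm tall, origin at the centre of its underside; leave alone.
- beaker: open glass beaker, 68 mm across, 85 mm tall, origin at the centre of its underside; leave alone.
- vial: small glass vial with a blue cap, 28 mm across, 60 mm tall, origin at the centre of its underside; leave alone.
- spatula: slim steel laboratory spatula lying flat, 150 mm long (along its y), 4 mm thick, origin under its middle; leave alone.
There are look-alikes about, which are no part of the job. There is more than one size of the part that bears stop_top; the job needs the smallest. Leave any green or yellow look-alike of the part that bears amber_cell_mid alone.

How it is judged:
By the outcome, as a careful person would: the job done as asked, in the order asked, and still so for the second after the job is handed in, while the arm keeps its last pose, push and grip.
It also fails if it takes over 56 s, if anything falls off the work surface, if the arm or the gripper's body presses on something with over 40 N, if the wrist force passes 120 N, or if a joint passes its speed limit or range.

## Working session

There is one attempt and no reset: what is moved stays moved. The work goes in short steps, Python scripts to look and compute and a shell command to move; the robot and the scene stay as the last step left them, time stands still between calls to the robot, and variables do not carry over. Pictures are saved under pics/ and viewed, about 8 in all and at most 12, crops included, and the job is handed in when it is done.

```bash
mkdir -p pics; cat > h.py <<'E'
import numpy as np, cv2
from station import ctrl
from scipy.spatial.transform import Rotation as Ro
def cal(n):
    c=ctrl.calibration(n); return c
def ray(c,u,v):
    d=np.array([(u-c['cx'])/c['fx'],(v-c['cy'])/c['fy']]); x=d.copy()
    for _ in range(20): x=d/(1+c['k1']*(x@x))
    R=np.array(c['R']);t=np.array(c['t'])
    return -R.T@t, R.T@np.array([x[0],x[1],1])
def onz(c,u,v,z):
    o,d=ray(c,u,v); return o+d*(z-o[2])/d[2]
def proj(c,X):
    p=np.array(c['R'])@np.array(X)+np.array(c['t']); x=p[:2]/p[2]; x=x*(1+c['k1']*(x@x))
    return np.array([c['fx']*x[0]+c['cx'],c['fy']*x[1]+c['cy']])
def save(n,f):
    im=ctrl.get_image(n); cv2.imwrite('pics/'+f,im[:,:,::-1]); return im
def toolrel(o,X):  # world point -> mm shift of TCP in tool axes
    return Ro.from_rotvec(o['tool_rot']).inv().apply(np.array(X)-o['tool_pos'])*1000
E
python3 - <<'E'
from h import *
print(ctrl.get_obs()); print(ctrl.grip_point_offset)
a=save('top','top0.png');save('scene','scene0.png')
for n in ('top','scene'):
    c=cal(n);print(n,c)
    for l in ['stop_top','amber_cell_mid','blue_cell_mid','beam','reagent','dropper','beaker','vial','spatula']:
        try:
            for b in ctrl.boxes_of(n,l): print(n,l,b['conf'],np.round(b['rect']))
        except Exception as e: print(l,e)
E
```

```text
{'t': 0.0, 'q': array([ 1.07398832e+00,  5.33591129e-02,  1.61428703e+00,  2.99884628e-05,
        1.47599556e+00, -1.19010537e-01]), 'dq': array([ 0.00061303, -0.00033966, -0.00036957,  0.00129043,  0.00132676,
        0.00175866]), 'effort': array([-5.91142343e-04, -3.93694675e+01, -3.70169413e+01, -2.18450882e-04,
        7.23719801e-03, -6.92221278e-06]), 'tool_pos': array([0.2302477 , 0.5803784 , 0.23006579]), 'tool_rot': array([-5.89802091e-01, -3.08506863e+00,  3.05240899e-03]), 'contact_force': array([-0.08350715,  0.42385615, -0.40555845]), 'wrist_torque': array([0.01715577, 0.0252331 , 0.02160428]), 'opening': 0.08521910326411145}
0.0187
top {'fx': 397.4834197526092, 'fy': 397.4834197526092, 'cx': 316.06613242204514, 'cy': 201.61079333496244, 'k1': 0.033524975530287715, 'R': array([[ 1.07722534e-01, -9.94180801e-01, -6.25631114e-04],
       [-9.66359214e-01, -1.04560107e-01, -2.34983090e-01],
       [ 2.33550261e-01,  2.59175583e-02, -9.71999257e-01]]), 't': array([-0.02809251,  0.54317648,  1.31376278])}
top stop_top 0.78 [237. 261.  17.  17.]
top stop_top 0.71 [195. 226. 
[... 536 characters left out ...]
  [ 0.6620937 , -0.09425593, -0.74347007],
       [-0.74019532,  0.07293747, -0.66842428]]), 't': array([-0.07640055, -0.28062693,  1.68104273])}
scene stop_top 0.63 [411. 144.  18.  19.]
scene stop_top 0.61 [372. 170.  13.  14.]
scene stop_top 0.36 [219. 254.  50.  10.]
scene amber_cell_mid 0.73 [177. 228.  13.  15.]
scene amber_cell_mid 0.62 [192. 202.   9.  17.]
scene amber_cell_mid 0.52 [164. 209.  13.  13.]
scene blue_cell_mid 0.6 [263. 194.   8.  16.]
scene beam 0.68 [333. 204. 111.  47.]
scene reagent 0.75 [251. 251.  30.  38.]
scene dropper 0.75 [180. 256.  20.  28.]
scene beaker 0.96 [309. 178.  20.  29.]
scene vial 0.41 [448. 181.  12.  20.]
scene spatula 0.57 [222. 258.  11.   4.]
```

View pics/top0.png

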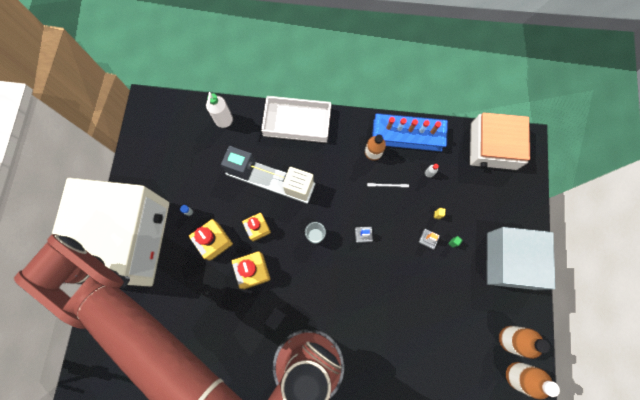

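View pics/scene0.png

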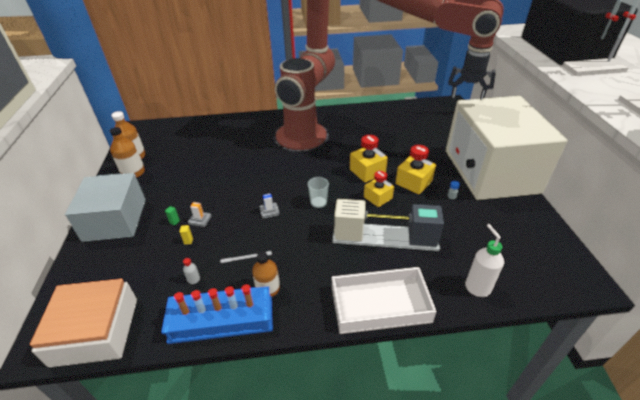

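```bash
python3 - <<'E'
from h import *
T=cal('top');S=cal('scene')
im=cv2.imread('pics/top0.png')
for n,c,uv,z in [('stop',T,(254,223),.1),('stop',S,(379.5,176),.105),('amber',T,(430,237),.04),('amber',S,(197,210),.04),('blue',T,(364.5,231),.04),('lamp',T,(298,180),.115),('det',T,(236,160),.115),('lamp',S,(350,208),.1),('det',S,(426,214),.115),('big1',T,(204,236),.15),('big2',T,(246,269),.15)]:
    print(n,np.round(onz(c,*uv,z),3))
def cr(f,c,x,y,w,h,k): 
    i=cv2.imread(f)[y:y+h,x:x+w]; return cv2.resize(i,None,fx=k,fy=k,interpolation=cv2.INTER_CUBIC)
a=cr('pics/top0.png',0,185,140,140,100,5); cv2.imwrite('pics/c1.png',a)
print(T['R'][0], -T['R'].T@T['t'])
E
```

```text
stop [0.439 0.227 0.1  ]
stop [0.453 0.225 0.105]
amber [ 0.466 -0.373  0.04 ]
amber [ 0.462 -0.377  0.04 ]
blue [ 0.463 -0.147  0.04 ]
lamp [0.599 0.098 0.115]
det [0.647 0.317 0.115]
lamp [0.586 0.104 0.1  ]
det [0.657 0.313 0.115]
big1 [0.373 0.37  0.15 ]
big2 [0.284 0.222 0.15 ]
[ 1.07722534e-01 -9.94180801e-01 -6.25631114e-04] [ 0.22110016 -0.00518397  1.40459616]
```

View pics/c1.png

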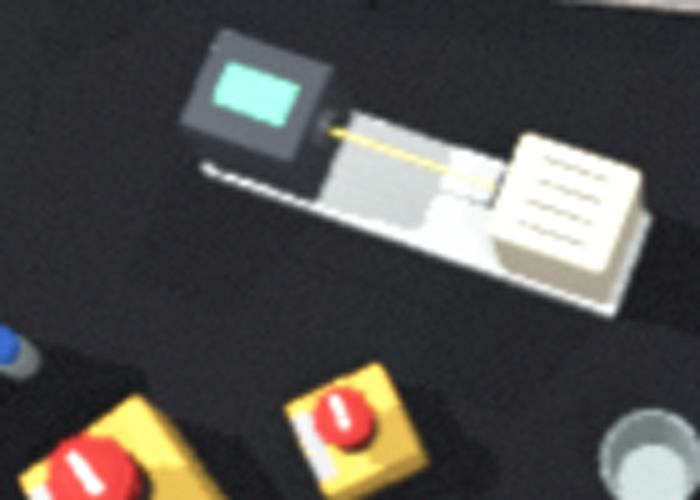

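```bash
python3 - <<'E'
from h import *
o=ctrl.get_obs()
print(toolrel(o,[.446-0.03,.226,.25]), Ro.from_rotvec(o['tool_rot']).as_matrix())
c=cal('wrist'); print(-c['R'].T@c['t'], c['R'])
E
```

```text
[-303.30936361 -261.46406197  -18.67800849] [[-9.29476850e-01  3.68880449e-01 -1.21773581e-05]
 [ 3.68880449e-01  9.29476850e-01  1.20456704e-05]
 [ 1.57619847e-05  6.70418241e-06 -1.00000000e+00]]
[0.16277038 0.61005702 0.37336687] [[ 3.68143014e-01  9.29768854e-01 -7.74217262e-04]
 [ 8.87952600e-01 -3.51338661e-01  2.96818674e-01]
 [ 2.75700746e-01 -1.09959189e-01 -9.54933545e-01]]
```

```bash
python3 -m creep '[[255,0,0,-40,0],[255,-331,-250,-30,0],[255,-331,-250,-30,0],[255,-331,-250,-30,0],[255,-331,-250,-30,0],[255,-331,-250,-30,0],[255,-331,-250,-30,0],[255,-331,-250,-30,0],[255,-331,-250,-30,0],[255,-331,-250,-30,0],[255,-331,-250,-30,0],[255,-331,-250,-30,0]]' 30; python3 -m creep '[[255,0,0,0,0],[255,0,0,0,0]]'
python3 - <<'E'
from h import *
o=ctrl.get_obs();c=cal('wrist');im=save('wrist','w1.png')
print(o['tool_pos'],o['t'],o['q'])
for b in ctrl.outline_of('wrist','stop_top'):
    m=b['mask'];v,u=np.nonzero(m)
    print(b['conf'],b['rect'],u.mean(),v.mean())
E
```

```text
t: 2.0
tool_pos: [0.4487, 0.2212, 0.2613]
tool_rot: [0.602, 3.082, -0.003]
contact_force: [0.6, -0.1, -0.0]
opening: 0.0001
t: 2.17
tool_pos: [0.4459, 0.2266, 0.2614]
tool_rot: [-0.591, -3.085, -0.001]
contact_force: [-0.5, 0.5, 0.5]
opening: 0.0004
[0.44587246 0.22658955 0.26135707] 2.1667 [ 3.20955710e-01 -2.68692383e-01  1.86008955e+00  5.64022136e-04
  1.55025162e+00 -8.71444936e-01]
0.78 [294.9, 150.4, 50.7, 48.7] 321.5011961722488 173.60526315789474
0.62 [193.5, 0.0, 87.5, 37.6] 237.89511677282377 15.036093418259023
```

View pics/w1.png

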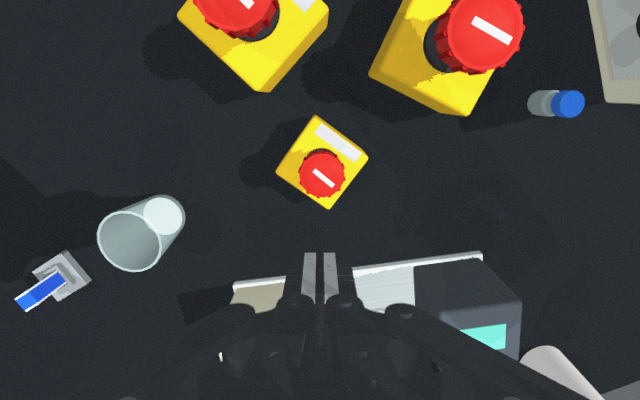

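The wrist picture shows the small stop's head at (322,175), the two larger stops above, and the photometer under the fingers.

```bash
python3 - <<'E'
from h import *
o=ctrl.get_obs();c=cal('wrist')
for uv,z in [((321.5,174),.1),((322,178),.107)]:
    X=onz(c,*uv,z);print(X,toolrel(o,[X[0],X[1],.107]))
print(proj(c,o['tool_pos']))
E
```

```text
[0.43947532 0.23395873 0.1       ] [  7.9068905    3.80428681 154.37757314]
[0.44151736 0.23358615 0.107     ] [  5.87071832   4.20769478 154.37737499]
[314.85989682 266.93721902]
```

```bash
python3 -m creep '[[255,6,2.5,0,0],[255,6,2.5,40,0],[255,6,2.5,80,0],[255,6,2.5,120,0],[255,6,2.5,145,0],[255,6,2.5,145,0],[255,6,2.5,150,0],[255,6,2.5,154,0],[255,6,2.5,156,0],[255,6,2.5,158,0],[255,6,2.5,158,0]]'; python3 -m creep '[[255,0,0,1,0],[255,0,0,2,0],[255,0,0,3,0],[255,0,0,3,0]]'
```

```text
t: 3.18
tool_pos: [0.4427, 0.2317, 0.1052]
tool_rot: [0.589, 3.083, 0.004]
contact_force: [-0.6, 1.7, 2.5]
opening: 0.0001
t: 3.52
tool_pos: [0.4424, 0.2314, 0.1013]
tool_rot: [0.59, 3.083, 0.003]
contact_force: [1.8, 1.9, 4.3]
opening: 0.0001
```

```bash
python3 -m creep '[[255,0,0,1,0],[255,0,0,2,0],[255,0,0,3,0],[255,0,0,4,0],[255,0,0,4,0]]';python3 -m creep '[[255,0,0,1,0],[255,0,0,2,0],[255,0,0,2,0]]'
```

```text
t: 3.93
tool_pos: [0.4426, 0.2315, 0.0988]
tool_rot: [0.59, 3.084, 0.002]
contact_force: [-1.4, 1.9, 13.9]
opening: 0.0001
t: 4.18
tool_pos: [0.4429, 0.2316, 0.0986]
tool_rot: [0.589, 3.084, 0.002]
contact_force: [-5.5, -0.6, 23.2]
opening: 0.0
```

```bash
python3 -m creep '[[255,0,0,-6,0],[255,0,0,-40,0],[0,0,0,-80,0],[0,0,0,-80,0],[0,0,0,-80,0],[0,0,0,-80,0],[0,0,0,-80,0]]'
python3 - <<'E'
from h import *
o=ctrl.get_obs();c=cal('wrist');im=save('wrist','w2.png')
for b in ctrl.outline_of('wrist','stop_top')[:1]:
    v,u=np.nonzero(b['mask']); print(b['conf'],b['rect'],u.mean(),v.mean())
    X=onz(c,u.mean(),v.mean(),.103);print(X,toolrel(o,X))
print(proj(c,o['tool_pos']),o['tool_pos'])
E
```

```text
t: 4.77
tool_pos: [0.4398, 0.2302, 0.1717]
tool_rot: [-0.589, -3.082, 0.004]
contact_force: [0.6, 1.2, -0.1]
opening: 0.0605
0.8 [144.2, 0.6, 100.1, 24.5] 199.19528415961307 9.290205562273277
[0.30291937 0.21469899 0.103     ] [121.23439831 -64.68820392  69.38618818]
[314.90069365 266.9216489 ] [0.43977599 0.23023447 0.17174373]
```

View pics/w2.png

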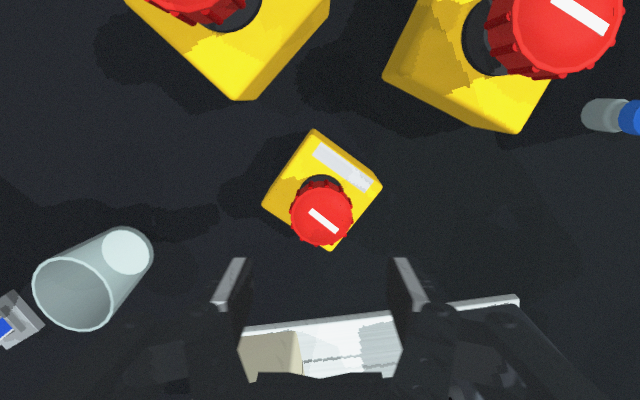

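```bash
python3 - <<'E'
from h import *
o=ctrl.get_obs();c=cal('wrist')
X=onz(c,322,219,.1065);print(X,toolrel(o,X),c['fx'])
X=onz(c,319,267,o['tool_pos'][2]);print(toolrel(o,X))
E
```

```text
[0.4413314  0.23355885 0.1065    ] [-0.27533868  3.65738828 65.39598461] 348.2296371582852
[-0.03699951  1.87926071 -0.0059452 ]
```

```bash
python3 -m creep '[[0,0,1,0,0],[0,0,1,35,0],[0,0,1,70,0],[0,0,1,100,0],[0,0,1,101,0],[0,0,1,101,0]]'; python3 -m creep '[[130,0,0,0,0],[130,0,0,0,0],[255,0,0,0,0],[255,0,0,0,0],[255,0,0,0,0],[255,0,0,0,0]]' 25
```

```text
t: 5.37
tool_pos: [0.4398, 0.2312, 0.0711]
tool_rot: [-0.589, -3.081, 0.005]
contact_force: [0.2, -0.2, -0.1]
opening: 0.086
t: 5.87
tool_pos: [0.4423, 0.2305, 0.0745]
tool_rot: [0.589, 3.084, -0.005]
contact_force: [-0.5, -6.4, 2.2]
opening: 0.0388
```

```bash
python3 -m creep '[[255,0,-1,0,0.1],[255,0,-1,0,0.2],[255,0,-1,0,0.3],[255,0,-1,0,0.4],[255,0,-1,0,0.5],[255,0,-1,0,0.6],[255,0,-1,0,0.7],[255,0,-1,0,0.8],[255,0,-1,0,0.9],[255,0,-1,0,1.0]]' ; python3 -c "
from h import *;o=ctrl.get_obs();print(o['wrist_torque'],o['q'])"
```

```text
t: 6.7
tool_pos: [0.4392, 0.2276, 0.0728]
tool_rot: [2.001, 2.421, -0.016]
contact_force: [-7.8, -13.3, 3.3]
opening: 0.0391
[-1.99538973  1.06479083  0.45814578] [ 0.33111019 -0.09910579  2.04035445 -0.00649681  1.2087234   0.14424995]
```

```bash
python3 -m creep '[[255,0,0,0,0.05],[255,0,0,0,0.1],[255,0,0,0,0.14],[255,0,0,0,0.18],[255,0,0,0,0.18]]' ; python3 -c "
from h import *;o=ctrl.get_obs();print(o['wrist_torque'],o['q'])"
```

```text
t: 7.12
tool_pos: [0.4382, 0.2292, 0.0726]
tool_rot: [-2.204, -2.236, 0.015]
contact_force: [-9.7, -6.9, 4.2]
opening: 0.0391
[-1.0097322   1.47264146  0.71329529] [ 0.3326193  -0.09903319  2.04069544 -0.00262922  1.20920616  0.31890031]
```

```bash
python3 -m creep '[[0,0,0,0,0],[0,0,0,0,0],[0,0,0,0,0],[0,0,0,0,0],[0,0,0,-40,0],[0,0,0,-80,0],[0,0,0,-120,0],[0,0,0,-150,0],[0,0,0,-150,0]]' ; python3 - <<'E'
from h import *
o=ctrl.get_obs();c=cal('wrist');im=save('wrist','w3.png')
def bar(f,c,z=.1065):
    i=cv2.imread(f).astype(int)
    for b in [1]:
        p0=proj(c,[.4406,.232,z]);u,v=np.round(p0).astype(int);print(p0)
        yy,xx=np.mgrid[v-22:v+22,u-22:u+22]
        P=i[v-22:v+22,u-22:u+22]
        w=(P.min(2)>150)
        P=np.array([onz(c,a,b,z)[:2] for a,b in zip(xx[w],yy[w])])
        _,_,V=np.linalg.svd(P-P.mean(0));print(len(P),P.mean(0),np.degrees(np.arctan2(V[0,1],V[0,0])))
bar('pics/w3.png',c)
cv2.imwrite('pics/w3c.png',im[100:350,150:500,::-1])
E
```

```text
t: 7.87
tool_pos: [0.4454, 0.2324, 0.2327]
tool_rot: [2.202, 2.231, 0.022]
contact_force: [1.3, -0.1, 1.7]
opening: 0.0855
[307.75271389 197.92835104]
146 [0.44205818 0.23188001] -27.576073354310367
```

View pics/w3c.png

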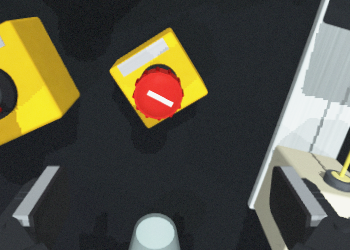

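```bash
python3 - <<'E'
from h import *
c=dict(cal('wrist'))
R=np.array([[ 3.68143014e-01,9.29768854e-01,-7.74217262e-04],[8.87952600e-01,-3.51338661e-01,2.96818674e-01],[2.75700746e-01,-1.09959189e-01,-9.54933545e-01]])
d=np.array([0.16277038,0.61005702,0.37336687])-[0.2302477,0.5803784,0.23006579]
for f,tp,uv in [('w1',[0.44587246,0.22658955,0.26135707],(323,178)),('w2',[0.43977599,0.23023447,0.17174373],(323,220))]:
    c['R']=R;c['t']=-R@(d+tp)
    i=cv2.imread(f'pics/{f}.png').astype(int);u,v=uv
    yy,xx=np.mgrid[v-18:v+18,u-18:u+18];w=i[v-18:v+18,u-18:u+18].min(2)>150
    P=np.array([onz(c,a,b,.1065)[:2] for a,b in zip(xx[w],yy[w])])
    _,_,V=np.linalg.svd(P-P.mean(0));print(f,len(P),P.mean(0),np.degrees(np.arctan2(V[0,1],V[0,0])))
E
```

```text
w1 135 [0.44282441 0.23414876] 28.153787938269083
w2 234 [0.44327787 0.23426886] 28.697456327183357
```

```bash
python3 -m creep '[[0,0,0,0,-0.12],[0,0,0,0,-0.24],[0,0,0,0,-0.36],[0,0,0,0,-0.4],[0,0,0,0,-0.4],[0,0,0,0,-0.4]]'; python3 - <<'E'
from h import *
o=ctrl.get_obs();c=cal('wrist');print(o['tool_pos'],toolrel(o,[.442,.233,.073]))
i=ctrl.get_image('wrist').astype(int)
u,v=np.round(proj(c,[.442,.232,.1065])).astype(int)
yy,xx=np.mgrid[v-18:v+18,u-18:u+18];w=i[v-18:v+18,u-18:u+18].min(2)>150
P=np.array([onz(c,a,b,.1065)[:2] for a,b in zip(xx[w],yy[w])])
_,_,V=np.linalg.svd(P-P.mean(0));print(len(P),P.mean(0),np.degrees(np.arctan2(V[0,1],V[0,0])))
E
```

```text
t: 8.42
tool_pos: [0.4408, 0.2308, 0.222]
tool_rot: [-1.72, -2.628, 0.003]
contact_force: [0.5, -0.2, -0.5]
opening: 0.0853
[0.44081062 0.23078484 0.22196725] [  1.52692456   2.27771105 148.96323082]
162 [0.4422115  0.23186802] -28.10120426198475
```

```bash
python3 -m creep '[[0,1.5,0.5,40,0],[0,1.5,0.5,80,0],[0,1.5,0.5,120,0],[0,1.5,0.5,148,0],[0,1.5,0.5,149,0],[130,1.5,0.5,149,0],[255,1.5,0.5,149,0],[255,1.5,0.5,149,0],[255,1.5,0.5,149,0],[255,1.5,0.5,149,0],[255,1.5,0.5,149,0]]' 40; python3 -c "
from h import *;o=ctrl.get_obs();print(o['wrist_torque'],o['q'][5])"
python3 -m creep '[[255,0,0,0,0.05],[255,0,0,0,0.1],[255,0,0,0,0.15],[255,0,0,0,0.2],[255,0,0,0,0.25],[255,0,0,0,0.25],[255,0,0,0,0.25]]'; python3 -c "
from h import *;o=ctrl.get_obs();print(o['wrist_torque'],o['q'][5])"
```

```text
t: 9.38
tool_pos: [0.4386, 0.2313, 0.0748]
tool_rot: [-1.716, -2.627, 0.011]
contact_force: [-10.7, -5.4, 3.3]
opening: 0.0384
[-0.83087845  1.65460572  0.0272952 ] -0.07716877200921064
t: 9.97
tool_pos: [0.4387, 0.2288, 0.0744]
tool_rot: [2.029, 2.397, -0.019]
contact_force: [-9.3, -15.4, 3.6]
opening: 0.0386
[-2.35677609  1.53574398  0.67515526] 0.17114833475250205
```

```bash
python3 -m creep '[[0,0,0,0,0],[0,0,0,0,0],[0,0,0,0,0],[0,0,0,0,0],[0,0,0,-40,0],[0,0,0,-80,0],[0,0,0,-120,0],[0,0,0,-160,0],[0,0,0,-160,0],[0,0,0,-160,0],[0,0,0,-160,0]]' ; python3 - <<'E'
from h import *
o=ctrl.get_obs();c=cal('wrist');print(o['tool_pos'],toolrel(o,[.464,-.375,.22]),toolrel(o,[.464,-.2,.22]))
i=save('wrist','w4.png').astype(int)
u,v=np.round(proj(c,[.442,.232,.1065])).astype(int)
yy,xx=np.mgrid[v-18:v+18,u-18:u+18];w=i[v-18:v+18,u-18:u+18].min(2)>150
P=np.array([onz(c,a,b,.1065)[:2] for a,b in zip(xx[w],yy[w])])
_,_,V=np.linalg.svd(P-P.mean(0));print(len(P),P.mean(0),np.degrees(np.arctan2(V[0,1],V[0,0])))
# box yaw: yellow top face
h=cv2.cvtColor(i.astype(np.uint8),cv2.COLOR_RGB2HSV);m=((h[...,0]>20)&(h[...,0]<32)&(h[...,1]>150)&(h[...,2]>120)).astype(np.uint8)
n,l,s,ce=cv2.connectedComponentsWithStats(m)
k=[j for j in range(1,n) if abs(ce[j][0]-u)<40 and abs(ce[j][1]-v)<40 and s[j][4]>300]
for j in k:
    q=cv2.minAreaRect(np.array([onz(c,a,b,.055)[:2]*1000 for b,a in np.argwhere(l==j)],np.float32));print(q)
E
```

```text
t: 10.88
tool_pos: [0.4413, 0.2327, 0.2346]
tool_rot: [2.033, 2.395, 0.001]
contact_force: [0.8, -0.0, 0.5]
opening: 0.0855
[0.44128805 0.23272389 0.2346283 ] [-603.34811907  -76.30014621   14.40399435] [-430.67137525  -47.87942856   14.4743651 ]
146 [0.44220024 0.23171736] -26.61623191143762
((439.1820983886719, 235.35589599609375), (69.2965316772461, 73.41358947753906), 32.33179473876953)
```

```bash
python3 -m creep '[[0,-603,-76,10,0],[0,-603,-76,10,0],[0,-603,-76,10,0],[0,-603,-76,10,0],[0,-603,-76,10,0],[0,-603,-76,10,0],[0,-603,-76,10,0],[0,-603,-76,10,0],[0,-603,-76,10,0],[0,-603,-76,10,0],[0,-603,-76,10,0],[0,-603,-76,10,0]]'; python3 - <<'E'
from h import *
o=ctrl.get_obs();print(toolrel(o,[.464,-.375,.22]),o['q'])
E
```

```text
t: 11.93
tool_pos: [0.4587, -0.2685, 0.2235]
tool_rot: [-2.031, -2.391, -0.0]
contact_force: [-0.1, 1.3, 0.3]
opening: 0.0855
[-105.95720461  -11.9782342     3.22446993] [-6.69775450e-01 -1.65079124e-01  1.83501077e+00  2.19806905e-04
  1.47549613e+00 -8.32237826e-01]
```

```bash
python3 -m creep '[[0,-107,-13,2,0],[0,-107,-13,2,0],[0,-107,-13,2,0],[0,-107,-13,2,0],[0,-107,-13,2,0]]'; python3 - <<'E'
from h import *
o=ctrl.get_obs();c=cal('wrist');i=save('wrist','w5.png');print(o['tool_pos'],o['q'])
for l in ['amber_cell_mid']:
  for b in ctrl.outline_of('wrist',l): print(l,b['conf'],b['rect'])
cv2.imwrite('pics/w5c.png',cv2.resize(i[60:300,180:500,::-1],None,fx=2.5,fy=2.5,interpolation=cv2.INTER_CUBIC))
E
```

```text
t: 12.35
tool_pos: [0.4634, -0.3749, 0.2212]
tool_rot: [-2.033, -2.389, -0.001]
contact_force: [0.4, 0.7, -0.3]
opening: 0.0854
[ 0.46344448 -0.37493176  0.22118797] [-8.05176387e-01 -5.58742066e-03  1.68912700e+00  3.59476361e-04
  1.46310118e+00 -9.66101011e-01]
amber_cell_mid 0.96 [290.1, 233.3, 23.7, 46.9]
amber_cell_mid 0.81 [386.2, 197.7, 37.2, 40.9]
amber_cell_mid 0.72 [304.6, 165.1, 27.9, 35.6]
```

View pics/w5c.png

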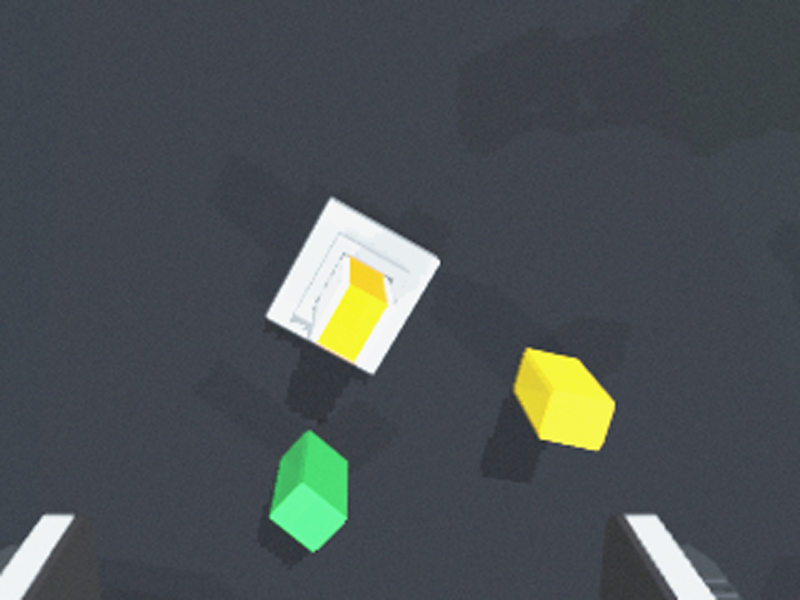

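```bash
python3 - <<'E'
from h import *
o=ctrl.get_obs();c=cal('wrist')
f=lambda u,v,z:onz(c,180+u/2.5,60+v/2.5,z)
C=[f(u,v,.068) for u,v in [(357,287),(388,305),(353,360),(318,342)]]
for k in range(4): d=C[(k+1)%4]-C[k]; print(np.linalg.norm(d)*1000,np.degrees(np.arctan2(d[1],d[0])))
X=np.mean(C,0);print(X,toolrel(o,X))
D=[f(u,v,.02) for u,v in [(332,197),(440,262),(374,374),(266,319)]]
for k in range(4): d=D[(k+1)%4]-D[k]; print(np.linalg.norm(d)*1000,np.degrees(np.arctan2(d[1],d[0])))
print(np.mean(D,0))
R=Ro.from_rotvec(o['tool_rot']).as_matrix();print('tool y deg',np.degrees(np.arctan2(R[1,1],R[0,1])))
for u,v in [(515,385),(540,437),(526,348),(577,360)]:print('yel',f(u,v,.0)[:2])
for u,v in [(270,518),(313,551),(347,518)]:print('grn',f(u,v,.045)[:2])
E
```

```text
12.60730712013072 -21.166361525102346
23.526300957833776 -111.83960152288931
14.076955962632228 161.1745506722629
24.161979021697007 64.71743555217006
[ 0.4687161  -0.37413139  0.068     ] [ -1.85899809   4.70303356 154.28238148]
50.23610589558237 -21.464043308897768
53.86706339999862 -109.49930236769752
50.1803456202665 161.38133437294903
56.36063333594926 70.5333854560572
[ 0.46823336 -0.37238335  0.02      ]
tool y deg 9.364010556871436
yel [ 0.54693059 -0.40748494]
yel [ 0.56357466 -0.42984633]
yel [ 0.54795129 -0.39002248]
yel [ 0.57139782 -0.39168429]
grn [ 0.4495886  -0.46625003]
grn [ 0.46916975 -0.47833261]
grn [ 0.48054909 -0.46106017]
```

```bash
python3 -m creep '[[100,-2,3,0,0.12],[100,-2,3,10,0.24],[100,-2,3,30,0.36],[100,-2,3,45,0.48],[100,-2,3,55,0.52],[100,-2,3,60,0.52],[100,-2,3,60,0.52],[100,-2,3,60,0.52]]'; python3 - <<'E'
from h import *
o=ctrl.get_obs();c=cal('wrist');i=save('wrist','w6.png');print(o['tool_pos'],proj(c,o['tool_pos']))
cv2.imwrite('pics/w6c.png',cv2.resize(i[120:360,180:500,::-1],None,fx=2.5,fy=2.5,interpolation=cv2.INTER_CUBIC))
E
```

```text
t: 13.12
tool_pos: [0.468, -0.3753, 0.1643]
tool_rot: [-2.579, -1.794, -0.0]
contact_force: [0.5, -0.5, 0.4]
opening: 0.052
[ 0.46803387 -0.37534843  0.16427128] [314.74991418 274.70787403]
```

View pics/w6c.png

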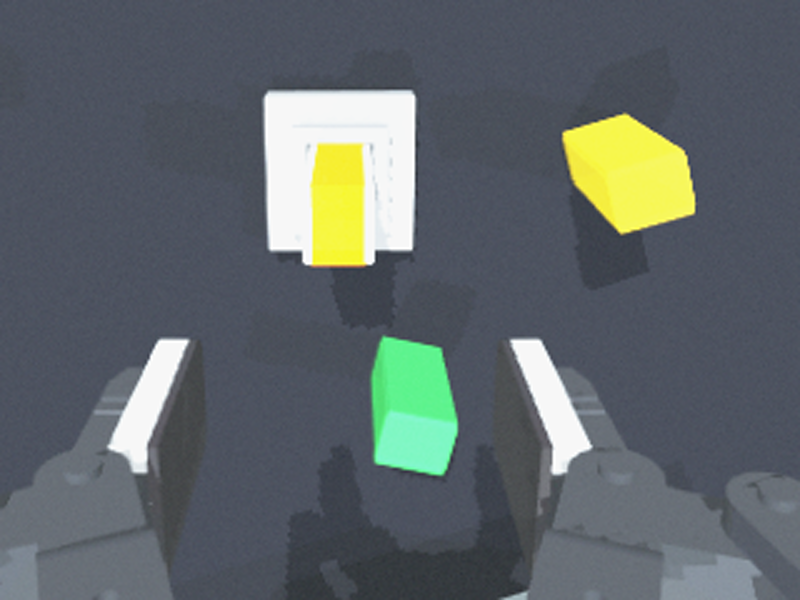

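```bash
python3 - <<'E'
from h import *
o=ctrl.get_obs();c=cal('wrist');f=lambda u,v,z:onz(c,180+u/2.5,120+v/2.5,z)
print(o['tool_pos'],proj(c,o['tool_pos']))
X=f(338.5,224.5,.068);print(X,toolrel(o,X))
L=f(303,265,.068);H=f(374,265,.068);print(np.linalg.norm(L-H),toolrel(o,L),toolrel(o,H),toolrel(o,f(312,183,.068)),toolrel(o,f(365,183,.068)))
m=toolrel(o,f(349,345,o['tool_pos'][2]));print('mid fingers',m)
d=toolrel(o,f(340,91,.02));print(d,toolrel(o,f(340,250,.02)))
E
```

```text
[ 0.46826478 -0.37585457  0.16495479] [314.69311415 274.65021612]
[ 0.46749887 -0.37624647  0.068     ] [-0.58554385 -0.68763449 96.9543979 ]
0.020822271837298883 [-13.08914397 -11.1325417   96.94922152] [-13.08382335   9.68971704  96.97195655] [11.84538894 -8.19920769 96.9400022 ] [11.84969918  6.88922407 96.95647646]
mid fingers [ 8.39755528e+00  2.23433116e+00 -1.74382942e-03]
[ 30.23277272  -0.61435591 144.93915869] [-25.71669177  -0.73079791 144.96690578]
```

```bash
python3 -m creep '[[100,-0.5,-2.7,0,0],[100,-0.5,-2.7,40,0],[100,-0.5,-2.7,80,0],[100,-0.5,-2.7,110,0],[100,-0.5,-2.7,125,0],[100,-0.5,-2.7,135,0],[100,-0.5,-2.7,135,0],[100,-0.5,-2.7,135,0]]'; python3 - <<'E'
from h import *
o=ctrl.get_obs();c=cal('wrist');i=save('wrist','w7.png');print(o['tool_pos'])
cv2.imwrite('pics/w7c.png',cv2.resize(i[150:390,160:480,::-1],None,fx=2.5,fy=2.5,interpolation=cv2.INTER_CUBIC))
E
```

```text
t: 13.83
tool_pos: [0.4656, -0.3763, 0.0301]
tool_rot: [2.579, 1.791, 0.0]
contact_force: [0.9, 0.4, 0.2]
opening: 0.0517
[ 0.46557903 -0.3763246   0.03009591]
```

View pics/w7c.png

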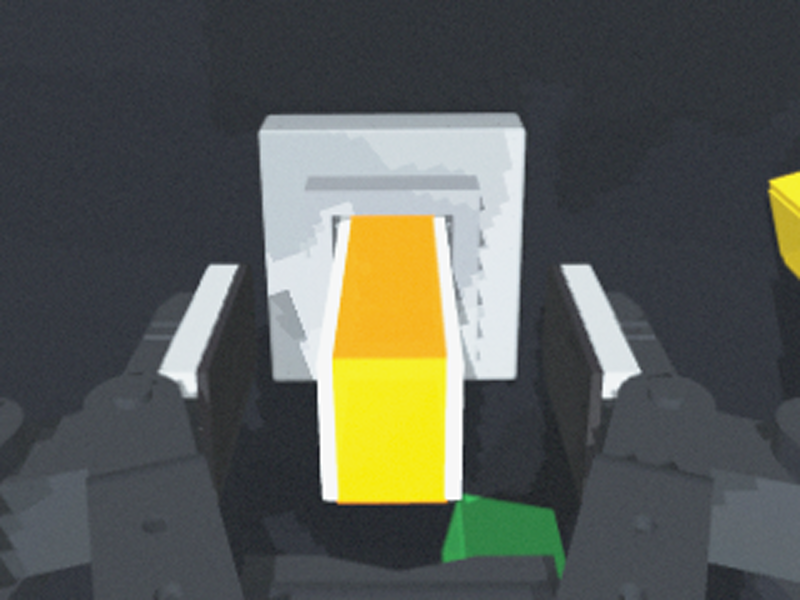

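The pads straddle the cell evenly: inner faces at 240 and 560 in the crop, with the cell centre at about 396. The front edges of pad and cell match to about 1 mm, so I'm closing and lifting.

```bash
python3 -m creep '[[255,0,0,0,0],[255,0,0,0,0],[255,0,0,0,0],[255,0,0,0,0],[255,0,0,0,0],[255,0,0,0,0]]' 30; python3 -m creep '[[255,0,0,-3,0],[255,0,0,-8,0],[255,0,0,-15,0],[255,0,0,-25,0],[255,0,0,-60,0],[255,0,0,-100,0],[255,0,0,-140,0],[255,0,0,-180,0],[255,0,0,-200,0],[255,0,0,-200,0],[255,0,0,-200,0]]'
python3 - <<'E'
from h import *
o=ctrl.get_obs();c=cal('wrist');i=save('wrist','w8.png');j=ctrl.get_image('top');k=ctrl.get_image('scene');print(o['tool_pos'],o['q'])
a=cv2.resize(i[150:390,160:480,::-1],(400,300));b=cv2.resize(j[130:220,205:325,::-1],(400,300),interpolation=cv2.INTER_CUBIC);d=cv2.resize(k[190:262,320:455,::-1],(800,300)[:2],interpolation=cv2.INTER_CUBIC)
cv2.imwrite('pics/m8.png',np.vstack([np.hstack([a,b]),d])); cv2.imwrite('pics/t8.png',j[:,:,::-1]);cv2.imwrite('pics/s8.png',k[:,:,::-1])
E
```

```text
t: 14.38
tool_pos: [0.4658, -0.3766, 0.0309]
tool_rot: [2.579, 1.791, 0.0]
contact_force: [-2.8, 0.9, 5.9]
opening: 0.0196
t: 15.3
tool_pos: [0.4658, -0.3764, 0.2319]
tool_rot: [2.577, 1.789, 0.001]
contact_force: [0.4, -0.8, -2.8]
opening: 0.0197
[ 0.46579509 -0.3763527   0.23188393] [-8.03827302e-01 -1.21492101e-02  1.67772105e+00  2.98180869e-05
  1.47138511e+00 -4.46929104e-01]
```

View pics/m8.png

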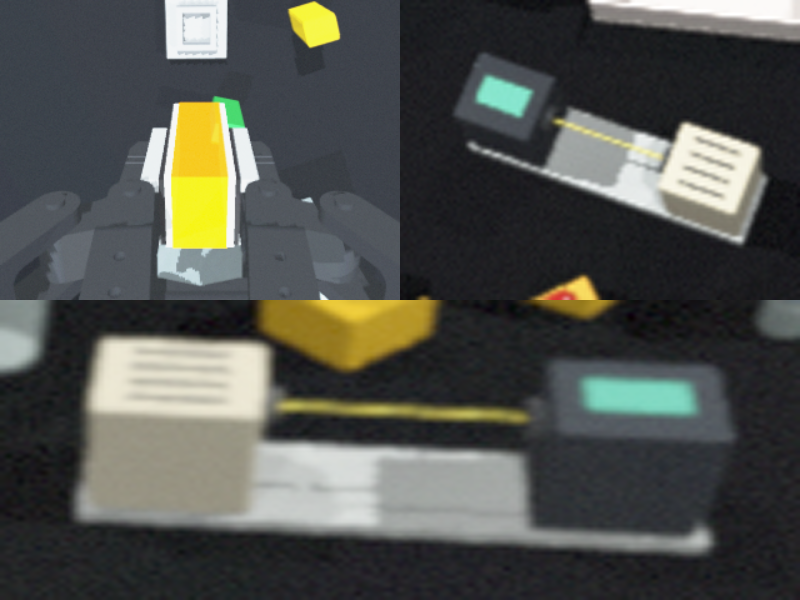

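```bash
python3 - <<'E'
from h import *
T=cal('top');S=cal('scene')
t=lambda u,v:(205+(u-400)*.3,130+v*.3); s=lambda u,v:(320+u*135/800,190+(v-300)*.24)
A=onz(T,*t(660,157),.09);B=onz(T,*t(555,120),.09);print(A,B,np.linalg.norm(A-B),np.degrees(np.arctan2(*(B-A)[1::-1])),(A+B)/2)
A2=onz(S,*s(280,405),.09);B2=onz(S,*s(528,418),.09);print(A2,B2,np.linalg.norm(A2-B2),np.degrees(np.arctan2(*(B2-A2)[1::-1])),(A2+B2)/2)
# base plate front edge: top
for c,e,z in [(T,[t(468,146),t(740,240)],.012),(S,[s(80,520),s(708,550)],.006)]:
    P=[onz(c,*q,z) for q in e];d=P[1]-P[0];print(P,np.linalg.norm(d),np.degrees(np.arctan2(d[1],d[0])))
o=ctrl.get_obs();R=Ro.from_rotvec(o['tool_rot']).as_matrix();print('x deg',np.degrees(np.arctan2(R[1,0],R[0,0])))
M=((A+B)/2+(A2+B2)/2)/2;M[2]=.25;print(M,toolrel(o,M))
E
```

```text
[0.61125374 0.15276307 0.09      ] [0.63938073 0.26659284 0.09      ] 0.11725333511372632 76.12041104895222 [0.62531724 0.20967796 0.09      ]
[0.61339235 0.15148361 0.09      ] [0.64345709 0.2705877  0.09      ] 0.12284003843127747 75.83311174845853 [0.62842472 0.21103566 0.09      ]
[array([0.62412349, 0.37313669, 0.012     ]), array([0.55076169, 0.06427414, 0.012     ])] 0.3174555519406446 -103.36143878627968
[array([0.63407886, 0.04693804, 0.006     ]), array([0.70556495, 0.35656609, 0.006     ])] 0.3177731725998771 76.99950534844058
x deg 69.54622588028907
[0.62687098 0.21035681 0.25      ] [605.15721028 -52.17825142 -22.09668471]
```

```bash
python3 -m creep '[[255,30,0,-10,0],[255,605,-52,-10,-0.125],[255,605,-52,-10,-0.125],[255,605,-52,-10,-0.125],[255,605,-52,-10,-0.125],[255,605,-52,-10,-0.125],[255,605,-52,-10,-0.125],[255,605,-52,-10,-0.125],[255,605,-52,-10,-0.125],[255,605,-52,-10,-0.125],[255,605,-52,-10,-0.125],[255,605,-52,-10,-0.125]]';  python3 - <<'E'
from h import *
o=ctrl.get_obs();print(toolrel(o,[.627,.210,.22]),o['q'])
E
```

```text
t: 16.45
tool_pos: [0.5954, 0.0966, 0.2364]
tool_rot: [-2.462, -1.948, 0.005]
contact_force: [0.5, -0.1, -0.3]
opening: 0.0198
[117.63240221   4.71604436  16.25185118] [ 3.75694167e-02  1.31908659e-03  1.65674202e+00 -1.07145664e-04
  1.48763614e+00  2.69447685e-01]
```

```bash
python3 -m creep '[[255,117,5,30,0],[255,117,5,30,0],[255,117,5,30,0],[255,117,5,30,0],[255,117,5,30,0],[255,117,5,30,0],[255,117,5,30,0]]';  python3 - <<'E'
from h import *
o=ctrl.get_obs();c=cal('wrist');i=save('wrist','w9.png');print(o['tool_pos'],proj(c,o['tool_pos']),o['q'][0])
R=Ro.from_rotvec(o['tool_rot']).as_matrix();print('x deg',np.degrees(np.arctan2(R[1,0],R[0,0])))
cv2.imwrite('pics/w9c.png',cv2.resize(i[0:400,100:540,::-1],None,fx=1.5,fy=1.5,interpolation=cv2.INTER_CUBIC))
E
```

```text
t: 17.03
tool_pos: [0.6279, 0.2061, 0.2084]
tool_rot: [-2.464, -1.948, 0.002]
contact_force: [0.4, -0.6, -0.2]
opening: 0.0198
[0.62786342 0.20613927 0.20837664] [314.22011456 274.15953238] 0.20484767344583416
x deg 76.6421151194524
```

View pics/w9c.png

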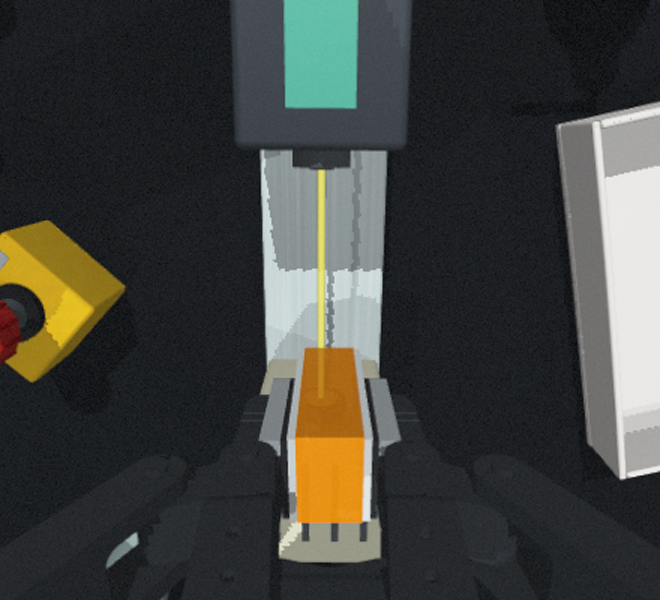

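```bash
python3 - <<'E'
from h import *
o=ctrl.get_obs();c=cal('wrist');print(o['tool_pos'],c['fx'],c['cx'])
z=o['tool_pos'][2];f=lambda u,v,z:np.round(toolrel(o,onz(c,100+u/1.5,v/1.5,z)),2)
print('beam',f(321.5,172,.09),f(321,345,.09))
i=cv2.imread('pics/w9.png').astype(float);ye=(i[...,1]+i[...,2]-2*i[...,0])
for v in range(118,230,16):
    r=ye[v-2:v+3,300:330].mean(0);r=np.clip(r-np.median(r)-20,0,None);u=(r*np.arange(300,330)).sum()/r.sum();print(v,u,np.round(toolrel(o,onz(c,u,v,.09)),2))
print('tubeend detector',f(321.5,168,.09),f(293,150,.115),f(350,150,.115),'det face top',f(237,146,.115),f(407,146,.115))
print('cell top',[f(u,v,z+.0375) for u,v in [(288,522),(371,522),(294,437),(367,437)]])
print('cell bot',[f(u,v,z-.0185) for u,v in [(300,349),(359,349)]])
print('plate',f(263,150,.012),f(387,150,.012),f(266,360,.012),f(380,360,.012))
E
```

```text
[0.62810535 0.20597863 0.20895832] 348.2296371582852 319.3733175258582
beam [ 64.91  -1.34 118.93] [-25.16  -1.91 118.97]
118 313.8397763880993 [ 62.53  -1.71 118.94]
134 313.8170404447 [ 50.95  -1.76 118.94]
150 313.8147193585338 [ 39.09  -1.81 118.94]
166 313.7820315505964 [ 26.93  -1.88 118.95]
182 313.7828031809145 [ 14.45  -1.93 118.95]
198 313.6632218197315 [  1.62  -2.07 118.96]
214 313.6356055868251 [-11.57  -2.15 118.96]
tubeend detector [ 66.81  -1.33 118.93] [ 75.47 -13.36  93.93] [75.48 11.43 93.93] det face top [ 77.24 -37.7   93.94] [77.26 36.18 93.92]
cell top [array([ -9.9 ,  -7.65, -37.49]), array([ -9.89,  12.55, -37.5 ]), array([ 13.83,  -5.67, -37.5 ]), array([ 13.84,  10.99, -37.51])]
cell bot [array([12.93, -7.26, 18.5 ]), array([12.94, 12.24, 18.49])]
plate [ 74.65 -38.94 196.94] [ 74.69  38.57 196.92] [-67.19 -41.87 196.99] [-67.12  38.27 196.97]
```

```bash
python3 -m creep '[[255,4,-4.5,0,0],[255,4,-4.5,30,0],[255,4,-4.5,60,0],[255,4,-4.5,90,0],[255,4,-4.5,110,0],[255,4,-4.5,120,0],[255,4,-4.5,128,0],[255,4,-4.5,128,0],[255,4,-4.5,128,0],[255,4,-4.5,128,0]]';  python3 - <<'E'
from h import *
o=ctrl.get_obs();c=cal('wrist');i=save('wrist','w10.png');k=save('scene','s10.png');print(o['tool_pos'],o['tool_rot'],o['contact_force'])
a=cv2.resize(i[60:380,180:460,::-1],(525,600),interpolation=cv2.INTER_CUBIC)
b=cv2.resize(k[150:270,355:410,::-1],(275,600),interpolation=cv2.INTER_CUBIC)
cv2.imwrite('pics/m10.png',np.hstack([a,b]))
E
```

```text
t: 17.92
tool_pos: [0.6261, 0.2124, 0.0834]
tool_rot: [2.463, 1.948, 0.005]
contact_force: [-0.1, 0.4, -0.6]
opening: 0.0194
[0.6261442  0.21238869 0.08340148] [2.46252808 1.94824863 0.00509432] [-0.0718818   0.37430865 -0.63500387]
```

View pics/m10.png

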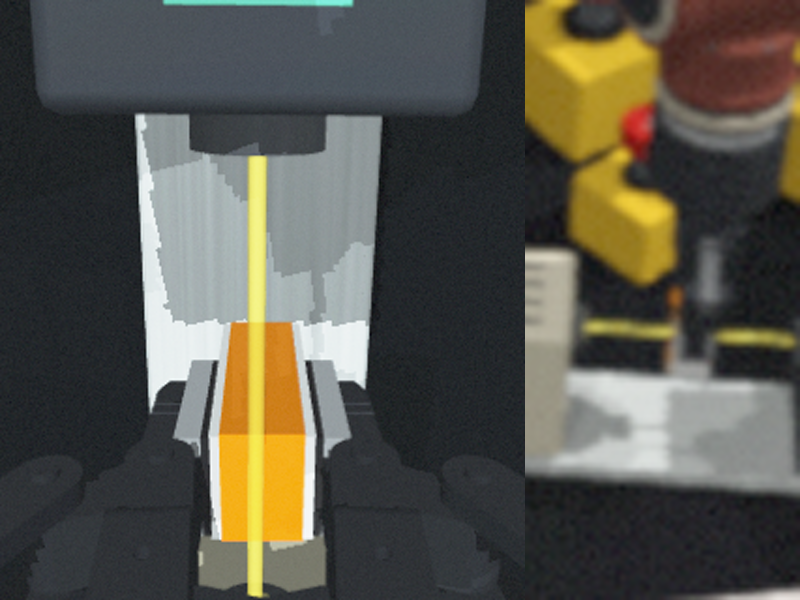

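```bash
python3 -m creep '[[255,0,-1.1,0,0],[255,0,-1.1,1,0],[255,0,-1.1,1,0],[255,0,-1.1,1,0],[255,0,-1.1,1,0],[255,0,-1.1,1,0]]';  python3 - <<'E'
from h import *
for _ in range(3):
    o=ctrl.get_obs();print(o['tool_pos'],o['contact_force'],o['opening']);i=ctrl.get_image('wrist')
c=cal('wrist')
cv2.imwrite('pics/w11.png',i[:,:,::-1])
z=.09;g=i.astype(float);u0=180
# row-wise: yellow beam centre & cell edges
for v in (250,262,275,300,320,335):
    r=g[v,u0:460]; sat=r[:,0]-r[:,2]; gr=r[:,1]
    org=np.where(sat>90)[0]; be=np.where((sat>90)&(gr>185))[0]
    print(v,'amber',org.min()+u0,org.max()+u0,(org.min()+org.max())/2+u0,'beam',(be.min()+be.max())/2+u0 if len(be) else None)
E
```

```text
t: 18.52
tool_pos: [0.6236, 0.2124, 0.08]
tool_rot: [-2.464, -1.949, 0.0]
contact_force: [0.4, 0.5, -0.3]
opening: 0.0196
[0.62361835 0.21238357 0.08001238] [ 0.43456313  0.4573076  -0.32447314] 0.01962420126532999
[0.62362989 0.21237613 0.08000579] [ 0.31755877  0.13078817 -0.5958526 ] 0.019204190356051053
[0.62367062 0.21238105 0.08003305] [-0.07001906 -0.31678578 -0.73669578] 0.019762948836667626
250 amber 301 337 319.0 beam 322.0
262 amber 300 338 319.0 beam 321.5
275 amber 299 340 319.5 beam 321.5
300 amber 297 342 319.5 beam 329.5
320 amber 297 341 319.0 beam 319.0
335 amber 298 341 319.5 beam 319.5
```

```bash
python3 -m creep '[[255,0,0.9,-0.5,0],[255,0,0.9,-0.5,0],[255,0,0.9,-0.5,0],[255,0,0.9,-0.5,0],[255,0,0.9,-0.5,0],[255,0,0.9,-0.5,0],[255,0,0.9,-0.5,0],[255,0,0.9,-0.5,0]]';  python3 - <<'E'
from h import *
o=ctrl.get_obs();print(o['tool_pos'],o['contact_force'],o['opening'],o['dq'].max());i=save('wrist','w12.png')
g=i.astype(float)
for v in (160,190,215,250,262,275):
    r=g[v,290:350]; s=r[:,0]-r[:,2]
    be=np.where((s>70)&(r[:,1]>165))[0]; print(v,be.min()+290,be.max()+290)
print(g[262,295:345].astype(int)[::2].tolist())
cv2.imwrite('pics/m12.png',cv2.resize(i[150:390,200:440,::-1],(600,600),interpolation=cv2.INTER_CUBIC))
E
```

```text
t: 19.33
tool_pos: [0.6245, 0.2122, 0.0806]
tool_rot: [2.464, 1.949, 0.0]
contact_force: [-0.2, 0.2, -1.2]
opening: 0.0195
[0.6245328  0.21220567 0.08059021] [-0.21885077  0.24095008 -1.20939072] 0.019491585931041087 0.0017719653266565403
160 316 325
190 316 325
215 316 324
250 316 324
262 316 324
275 298 324
[[174, 181, 183], [210, 216, 217], [211, 213, 211], [208, 123, 11], [213, 128, 27], [216, 135, 35], [215, 134, 28], [213, 129, 27], [214, 132, 32], [213, 130, 27], [211, 140, 37], [238, 215, 74], [243, 226, 81], [243, 224, 82], [234, 204, 70], [191, 118, 30], [213, 131, 30], [213, 131, 34], [213, 130, 35], [210, 127, 23], [211, 126, 21], [210, 126, 27], [211, 182, 146], [211, 217, 217], [197, 205, 206]]
```

```bash
python3 -c "
from station import ctrl
print(ctrl.finish_job())"
```

```text
the job is handed in; nothing more can be done
None
```

The job is handed in at about 19.4 s of the 56 s, with the arm still holding the amber cell in the photometer beam.

- **Stop press:** I pushed the smallest red stop head down with the fingers shut. The tip stopped at 98.6 mm while the force rose to 23 N, so it was at its end. I then lifted off so it could spring back; the later grip at full height fits that, but I did not measure the height separately.
- **Stop twist:** I gripped the head and turned it clockwise twice, ending each time with about 0.7 Nm against the hard stop. The white bar turned about 55° by camera, against 60° of full travel. The bar's start was about 4° off the yellow box's edges, so I take this as a start slightly above 0 and the head fully reset.
- **Amber cell:** I gripped it by the frosted faces with 30 N at 19.6 mm opening and lifted it straight out of the dock.
- **In the beam:** the last image puts the beam within about 0.2 mm of the cell's centre line, with the angle within about 0.5°. The outside force read about 1 N, so nothing else is touching the cell.

Two checks were weaker. The cell height (middle at about 90 mm) comes from the arm's position at the grasp, assuming the cell did not slip. I checked the final centring from pixel values only, because the picture limit was reached before I could view that image. I saw no contact with the blue cell or the other things on the bench, but I did not re-check their positions at the end.

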